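# Load a vial rack through the spring gate of a rack feeder

## Task

Load the white vial rack into the rack feeder: carry it upright, set it down in the flared lane mouth and slide it along the lane through the orange spring gate, against the sprung blue follower, until the gate snaps shut behind it; never force the rack or drive the follower hard into its end stop. Do not let the rack shoot back: ease it slowly back by hand until it rests against the inside of the closed gate, then let go. Leave everything else where it stands.

Things in the scene. Friction and masses are not known exactly. Their poses are not given: they have to be found in the camera images.
- rack_grip (a point): Grasp point of the white vial rack, 65 mm above its underside, mid length and width. Rack: 80 mm long (its x), 30 mm wide (y), 78 mm high with three capped vials fixed in it, on a foot 40 mm wide, 8 mm high; 0.25 to 0.45 kg. Its ends are alike: either may lead. Flat sides to grip, 30 mm apart, run from 8 to 77 mm up; blue strips mark them. Axes are the rack's, z up.
- rack_center (a point): Centre of the same vial rack, half-way up (38 mm above its underside); axes as rack_grip.
- feeder: Rack feeder, fixed on the bench: an open-topped lane on a 327 x 86 mm aluminium plate, x = -115 to 212 mm, slippery floor 6 mm above the bench. Origin: on the bench, on the lane's centre line; x points along the lane, the way the rack goes in, y left, z up. Lane walls are 43 mm apart, lips and walls 19 mm high, gate and its posts 50 mm, blue follower and white end block 76 mm.
- lane_mouth (a point): On the lane floor at feeder x = -66 mm, axes as feeder: with the rack's middle here its foot stands clear of walls and lips. Beside it flared guides, 64 mm apart at first, narrow to 42 mm at x = -12 mm. From there lips overhang the 8 mm foot, 2 mm above it and 34 mm apart, so the rack can only slide in along x, foot on the floor.
- gate (a joint): Spring gate: orange leaf, 22 to 46 mm above the bench, hinged left of the lane, swinging only inward; rad: 0 shut, 1.3 open. It is clamped anywhere from feeder x = 0 to 22 mm (not measured). The rack opens it with about 3 N; it snaps shut when the rack's middle is about 91 mm past it. A rack resting on its inside has its middle about 42 mm past it.
- follower (a joint): Blue spring follower, a plate across the lane that presses the rack back towards the gate. Travel in m: 0 at rest, its face then at feeder x = 76 mm, growing as the rack's leading end pushes it in; 9 N at first, 11 N far in. Its hard end stop is at 0.0795, 3 mm or more past the point where the gate snaps shut.
- drop_bottle_mid (a point): Bystander: white dropping bottle, 71 mm wide, 212 mm high; point at its middle.
- tape_roll: Bystander: beige roll of label tape lying flat, 62 mm wide, 19 mm high; origin under its centre.
- spare_vial: Bystander: small capped glass vial standing alone, 23 mm wide, 56 mm high; origin under its centre.
- small_beaker: Bystander: small glass beaker with blue contents, 44 mm wide, 58 mm high; origin under its centre.

How it is judged:
By the outcome, as a careful person would: the job done as asked, in the order asked, and still so for the second after the job is handed in, with the robot touching nothing.
It also fails if it takes over 72 s, if anything falls off the work surface, if the arm or the gripper's body presses on something with over 40 N, if the wrist force passes 120 N, or if a joint passes its speed limit or range.

## Robot

A 7-joint arm with a two-finger parallel gripper is mounted at the origin on a cart in front of the work surface, level with it; the furniture and walls round the work are solid. World frame = base frame: x ahead of the robot, y to its left, z up, the work surface at z = 0. Lengths are in mm, angles in rad, forces in N, time in s.
With the tool pointing down it reaches from about 400 to 925 mm from the base axis. Payload 4.1 kg.
Tool frame: the origin (TCP) lies between the finger pads; the fingertips stand 11 mm ahead of it and the grasp point (between the pads) lies 8 mm behind it (bot.nose_length is the z of the fingertips in the tool frame, in mm); z points along the fingers, y is the direction in which the jaws open and shut (so a half turn about z gives the same grasp; the last joint's range is limited). The gripper opens to 85 mm and grips with 20 to 120 N. Pads are 22 mm wide; open, the fingers measure 114 mm over their backs; the gripper's body (76 mm by 85 mm) begins 54 mm behind the grasp point. The pads swing forward as they close: fully open they stand 13 mm farther back than shut.
Start: joints at [-1.264, 0.398, 0.045, 1.537, -0.019, 1.207, -0.051], TCP at [256.572, 597.254, 242.347] pointing down, gripper open.
Joint ranges: [-2.82, 2.82], [-0.49, 2.23], [-1.37, 1.46], [0, 2.46], [-1.36, 4.5], [0.23, 2], [-2.94, 2.94]. Speed limits (rad/s): [2.57, 2.57, 3.14, 3.14, 3.14, 3.14, 3.14].

## Interface

Orientations are given as [roll, pitch, yaw] about the fixed x, y, z axes, in that order (R = Rz(yaw) Ry(pitch) Rx(roll)).
In Python, from cell import bot gives the robot as it stands.
- The arm moves only by the shell command python3 -m inch 'ROWS'. ROWS is JSON, a list of rows, each a list of 7 numbers: the shift along the tool's x, y, z in m, then the turn, a rotation vector about the tool's x, y, z in rad, then the opening, from 0 (shut) to 1 (fully open). A call has 1 to 8 rows; each row shifts and turns the commanded pose from where the row before left it, along the tool's axes as they then stand; what a row does not reach is not made up. A row lasts 1/8 s, in which the tool goes at most 62.5 mm and 10.7 degrees, less where a joint would pass 70% of its speed; a pose out of reach is approached as far as the arm can. A call with a gripper value outside its range is refused whole. The fingers move at their own pace and stop on an object; the grip force is fixed at half the most. Time passes only in rows, so rows that do not move let the fingers close. It gives the time, the measured TCP pose, the force and the opening at its end, in the units of the state.
- bot.state(): the state, without advancing time (a new reading comes with each control period).
- bot.read_camera(name): name is "scene" or "top" or "wrist"; returns a dict with "color" (420x560x3 uint8, red, green, blue), "fov_y" (degrees; the focal length in pixels is half the picture's height over the tangent of half this angle, whatever the lens; pixels are square), "cx", "cy" (the principal point, pixels), "D" ([k1, k2, p1, p2, k3] as OpenCV has them; the pictures are not rectified), "world_from_camera" (4x4, takes a point from camera to world coordinates); the wrist camera has in their place "hand_eye" (4x4, takes a point from camera to tool coordinates, whose origin is the TCP and whose axes are the flange's). Camera axes: x right, y down, z forward; pixel columns grow to the right and rows downward; lengths in mm; the calibration is good to about 2 mm. A picture is of the moment at which its call begins: read the wrist's pose just before it. There is no depth.
- bot.hand_in(): hands the job in, once; it reports no verdict.
The state is a dict: "time_s": time; "joint_pos": joint angles; "joint_vel": joint speeds; "effort": joint torques, N m; "tcp_pos": TCP position; "tool_rot": TCP orientation; "wrist_force": force on the tool from outside, world axes, zero at the start; "wrist_torque": the same for the moment, N m; "finger_gap": opening from 0.0 (shut) to 1.0 (fully open).
Only numpy, scipy, OpenCV 4.12 (cv2) and the standard library are available. Lean on these libraries where they do the work, as an engineer would, in place of code of your own. Each camera call takes 0.05 s, during which the arm holds its last target.

## Working session

There is one attempt and no reset: what is moved stays moved. The work goes in short steps, Python scripts to look and compute and a shell command to move; the robot and the scene stay as the last step left them, time stands still between calls to the robot, and variables do not carry over. Pictures are saved under pics/ and viewed, and the job is handed in when it is done.

```bash
ls; mkdir -p pics
cat > h.py <<'E'
import numpy as np, cv2
from cell import bot
from scipy.spatial.transform import Rotation as R
def K(c):
    h=c["color"].shape[0]; f=h/2/np.tan(np.radians(c["fov_y"])/2)
    return np.array([[f,0,c["cx"]],[0,f,c["cy"]],[0,0,1.]])
def tcpT(s):
    T=np.eye(4); r=np.array(s["tool_rot"]); T[:3,:3]=R.from_euler('xyz',r).as_matrix() if r.size==3 else r; T[:3,3]=s["tcp_pos"]; return T
def shot(n,fn=None):
    s=bot.state(); c=bot.read_camera(n)
    T=np.array(c["world_from_camera"]) if "world_from_camera" in c else tcpT(s)@np.array(c["hand_eye"])
    c["T"]=T
    if fn: cv2.imwrite("pics/"+fn,c["color"][:,:,::-1])
    np.save("/tmp/"+n+".npy",{k:c[k] for k in c},allow_pickle=True)
    return c
def load(n): return np.load("/tmp/"+n+".npy",allow_pickle=True).item()
def ray(c,uv):
    p=cv2.undistortPoints(np.array(uv,float).reshape(-1,1,2),K(c),np.array(c["D"],float)).reshape(-1,2)
    d=np.c_[p,np.ones(len(p))]@c["T"][:3,:3].T
    return c["T"][:3,3],d
def onz(c,uv,z):
    o,d=ray(c,uv); return o+d*((z-o[2])/d[:,2])[:,None]
def proj(c,P):
    Ti=np.linalg.inv(c["T"]); 
    return cv2.projectPoints(np.array(P,float).reshape(-1,3),cv2.Rodrigues(Ti[:3,:3])[0],Ti[:3,3],K(c),np.array(c["D"],float))[0].reshape(-1,2)
E
python3 - <<'E'
from h import *
print(bot.state())
for n in("scene","top","wrist"):
    c=shot(n,n+"0.png"); print(n,c["fov_y"],c["D"],c["T"].round(3).tolist())
E
```

```text
pics
{'time_s': 0.0, 'joint_pos': array([-1.26402557,  0.3991899 ,  0.04504268,  1.53787409, -0.0187016 ,
        1.20689737, -0.05069957]), 'joint_vel': array([-0.00027312,  0.00074775,  0.00100671, -0.00105864, -0.00012791,
       -0.00135567, -0.001192  ]), 'effort': array([-4.82964026e-05, -4.75127149e+01,  1.36441480e+00, -2.54216659e+01,
        1.15602999e-02,  9.58640274e-03, -7.32641894e-07]), 'tcp_pos': array([256.31498124, 596.66600048, 241.26760648]), 'tool_rot': array([-3.13965033e+00,  1.36582566e-04,  2.73592596e+00]), 'wrist_force': array([0.3624322 , 0.61332319, 0.54944388]), 'wrist_torque': array([-0.00187   ,  0.03687549,  0.03115648]), 'finger_gap': 1.0015803951916058}
scene 46.68353845750322 [-0.0146511  0.         0.         0.         0.       ] [[-0.515, -0.597, 0.615, -364.738], [-0.857, 0.349, -0.379, 629.881], [0.012, -0.722, -0.692, 1107.883], [0.0, 0.0, 0.0, 1.0]]
top 51.52403100901308 [0.01853491 0.         0.         0.         0.        ] [[-0.017, -0.984, 0.179, 257.239], [-1.0, 0.018, 0.006, 76.716], [-0.009, -0.179, -0.984, 1480.067], [0.0, 0.0, 0.0, 1.0]]
wrist 60.6557666072354 [-0.02095969  0.          0.          0.          0.        ] [[0.395, 0.882, 0.256, 192.039], [0.919, -0.379, -0.112, 622.832], [-0.001, 0.28, -0.96, 373.085], [0.0, 0.0, 0.0, 1.0]]
```

View pics/scene0.png

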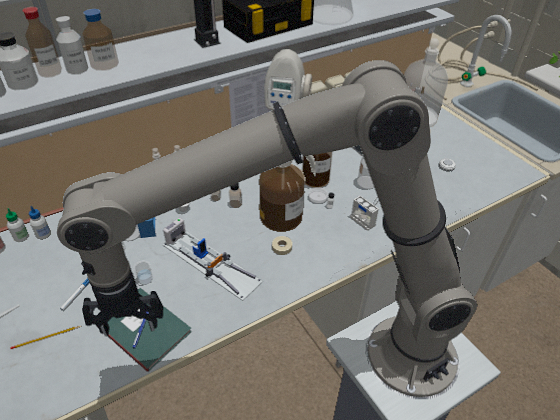

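View pics/top0.png

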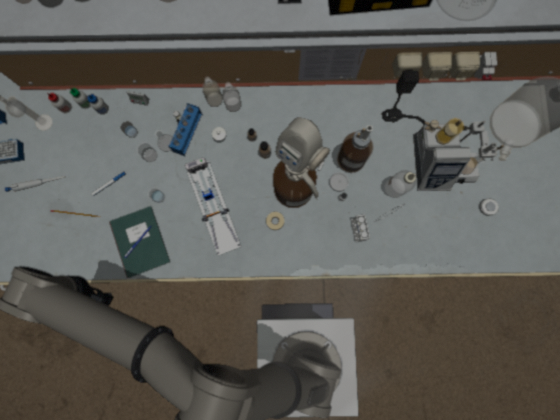

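View pics/wrist0.png

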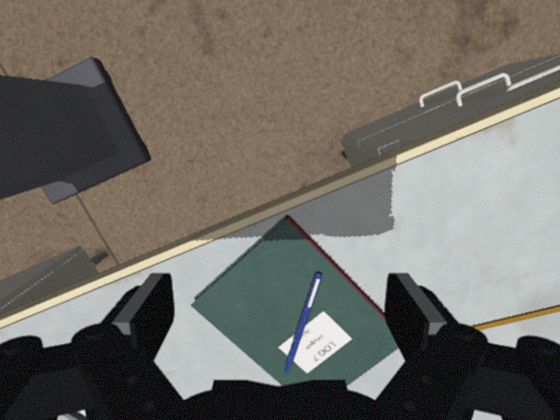

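Run:
```python
from h import *
t=load("top"); s=load("scene")
a=t["color"][140:260,170:390]; cv2.imwrite("pics/c1.png",cv2.resize(a[:,:,::-1],None,fx=3.6,fy=3.6,interpolation=cv2.INTER_CUBIC))
a=s["color"][180:300,150:400]; cv2.imwrite("pics/c2.png",cv2.resize(a[:,:,::-1],None,fx=3.2,fy=3.2,interpolation=cv2.INTER_CUBIC))
print(onz(t,[[359,228],[228,245],[197,165],[213,213],[275,220]],0).round())
```

```text
[[ 447. -193.    0.]
 [ 397.  255.    0.]
 [ 681.  365.    0.]
 [ 508.  307.    0.]
 [ 480.   94.    0.]]
```

View pics/c1.png

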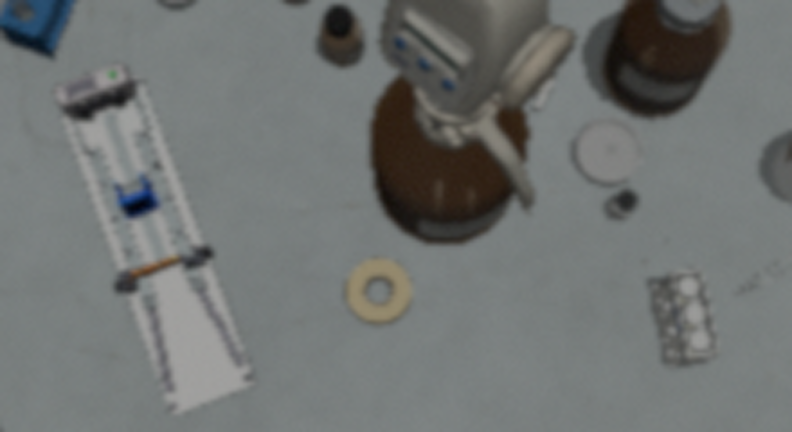

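View pics/c2.png

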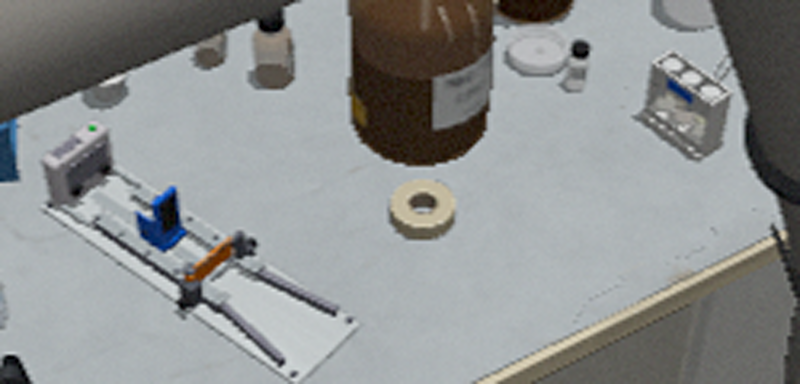

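```bash
python3 -m inch '[[-0.041,-0.024,-0.011,0,0,0,1],[-0.041,-0.024,-0.011,0,0,0,1],[-0.041,-0.024,-0.011,0,0,0,1],[-0.041,-0.024,-0.011,0,0,0,1],[-0.041,-0.024,-0.011,0,0,0,1],[-0.041,-0.024,-0.011,0,0,0,1],[-0.041,-0.024,-0.011,0,0,0,1],[-0.041,-0.024,-0.011,0,0,0,1]]'; python3 -m inch '[[0,0,0,0,0,-0.155,1],[0,0,0,0,0,-0.155,1],[0,0,0,0,0,-0.155,1],[0,0,0,0,0,-0.155,1],[0,0,0,0,0,-0.155,1],[0,0,0,0,0,0,1],[0,0,0,0,0,0,1]]'
python3 - <<'E'
from h import *
shot("wrist","w1.png"); shot("top","t1.png"); shot("scene","s1.png")
E
```

```text
time_s: 1.15
tcp_pos: [482.7, 290.0, 330.5]
tool_rot: [-3.142, -0.0, 2.736]
wrist_force: [-0.4, -0.0, -0.3]
finger_gap: 1.0
time_s: 2.02
tcp_pos: [482.1, 291.3, 330.1]
tool_rot: [-3.142, -0.0, -2.775]
wrist_force: [-0.3, 0.1, -0.3]
finger_gap: 0.998
```

View pics/w1.png

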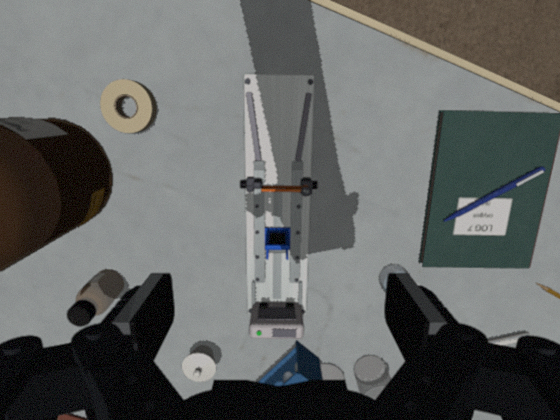

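Run:
```python
from h import *
t=load("wrist")
a=t["color"][60:210,220:340]; cv2.imwrite("pics/c3.png",cv2.resize(a[:,:,::-1],None,fx=4,fy=4,interpolation=cv2.INTER_CUBIC))
a=t["color"][200:350,220:340]; cv2.imwrite("pics/c4.png",cv2.resize(a[:,:,::-1],None,fx=4,fy=4,interpolation=cv2.INTER_CUBIC))
```

```text
(no output)
```

View pics/c3.png

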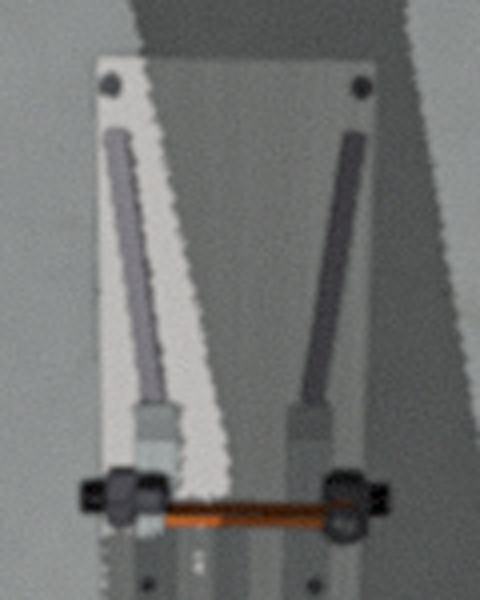

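View pics/c4.png

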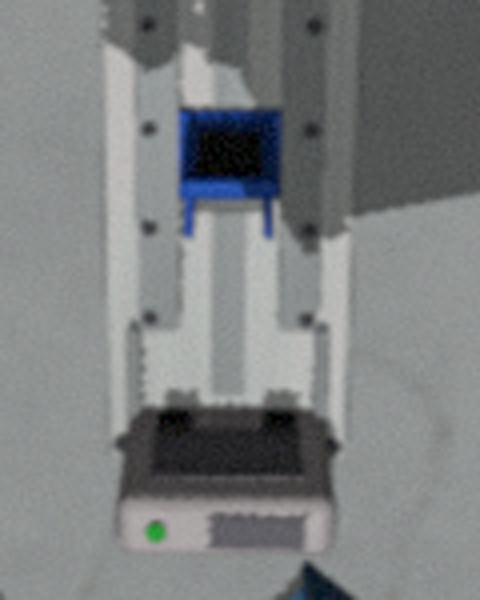

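```bash
cat > feeder.py <<'E'
from h import *
c=load("wrist")
u3=lambda x,y:(x/4+220-.375,y/4+60-.375); u4=lambda x,y:(x/4+220-.375,y/4+200-.375)
cor=onz(c,[u3(97,60),u3(377,63)],6); m0=cor.mean(0)[:2]
L=onz(c,[u4(149,25),u4(149,129),u4(149,228),u4(150,318)],19);Rr=onz(c,[u4(315,25),u4(312,129),u4(309,230),u4(306,318)],19)
m=((L+Rr)/2)[:,:2]
print("corners",cor.round(1).tolist(),np.linalg.norm(cor[0]-cor[1]),"lips",m.round(1).tolist(),np.linalg.norm(L-Rr,axis=1))
pts=np.vstack([m0,m]); ce=pts.mean(0); d=np.linalg.svd(pts-ce)[2][0]; d*=np.sign(d[0]); n=np.array([-d[1],d[0]])
print("yaw",np.arctan2(d[1],d[0]),"resid",((pts-ce)@n).round(2), "corner edge yaw",np.arctan2(*(cor[1]-cor[0])[[1,0]])-np.pi/2)
o=ce+d*((m0-ce)@d)+115*d
print("origin",o,"camera",c["T"][:3,3])
f=lambda P:np.c_[(P[:,:2]-o)@d,(P[:,:2]-o)@n].round(1)
print("gate face/top",f(onz(c,[u3(190,503),u3(190,513),u3(190,526),u3(300,503),u3(300,513),u3(300,526)],46)).tolist())
print("gate low",f(onz(c,[u3(190,503),u3(300,503)],22)).tolist())
print("follower top near",f(onz(c,[u4(182,110),u4(283,110)],76)).tolist(),"base",f(onz(c,[u4(182,110),u4(283,110)],8)).tolist())
print("end block near top",f(onz(c,[u4(135,412),u4(320,412),u4(120,500),u4(335,505)],76)).tolist())
print("flare ends",f(onz(c,[u3(118,132),u3(353,135)],19)).tolist(),f(onz(c,[u3(150,402),u3(312,402)],19)).tolist())
E
python3 feeder.py
```

```text
corners [[394.3, 210.2, 6.0], [365.1, 288.4, 6.0]] 83.47312960187449 lips [[527.8, 304.4], [560.8, 316.5], [593.8, 328.6], [624.4, 340.0]] [52.98681786 53.14468526 53.27960636 52.9559035 ]
yaw 0.3548796726168808 resid [-0.07  0.17  0.06 -0.07 -0.09] corner edge yaw 0.3565544299030341
origin [487.50312721 289.31884051] camera [416.69182416 263.77069694 461.8720799 ]
gate face/top [[11.0, -12.5], [14.0, -12.4], [17.9, -12.4], [10.6, 20.0], [13.6, 20.1], [17.5, 20.2]]
gate low [[15.9, -13.2], [15.5, 21.1]]
follower top near [[52.9, -13.6], [52.5, 14.9]] base [[75.5, -16.2], [75.1, 17.4]]
end block near top [[149.1, -27.8], [148.5, 28.1], [179.7, -32.7], [180.7, 33.7]]
flare ends [[-94.0, -34.7], [-94.0, 34.2]] [[-15.0, -25.7], [-15.6, 24.2]]
```

```bash
python3 -m inch '[[0.027,-0.039,0,0,0,0,1],[0.027,-0.039,0,0,0,0,1],[0.027,-0.039,0,0,0,0,1],[0.027,-0.039,0,0,0,0,1],[0.027,-0.039,0,0,0,0,1]]'; python3 -m inch '[[0.014,-0.048,0.016,0,0,0,1],[0.014,-0.048,0.016,0,0,0,1],[0.014,-0.048,0.016,0,0,0,1],[0.014,-0.048,0.016,0,0,0,1],[0.014,-0.048,0.016,0,0,0,1],[0,0,0,0,0,0.17,1],[0,0,0,0,0,0,1],[0,0,0,0,0,0,1]]'
python3 - <<'E'
from h import *
shot("wrist","w2.png")
E
```

```text
time_s: 2.8
tcp_pos: [426.2, 59.3, 330.4]
tool_rot: [3.141, 0.001, -2.773]
wrist_force: [0.1, -0.4, 0.3]
finger_gap: 1.001
time_s: 3.8
tcp_pos: [448.3, -187.5, 250.5]
tool_rot: [3.141, 0.001, -2.939]
wrist_force: [0.4, 0.3, -0.2]
finger_gap: 1.0
```

View pics/w2.png

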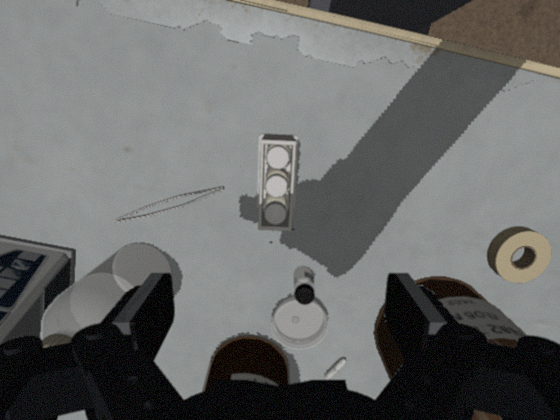

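Run:
```python
from h import *
t=load("wrist")
a=t["color"][120:240,230:330]; cv2.imwrite("pics/c5.png",cv2.resize(a[:,:,::-1],None,fx=5,fy=5,interpolation=cv2.INTER_CUBIC))
```

```text
(no output)
```

View pics/c5.png

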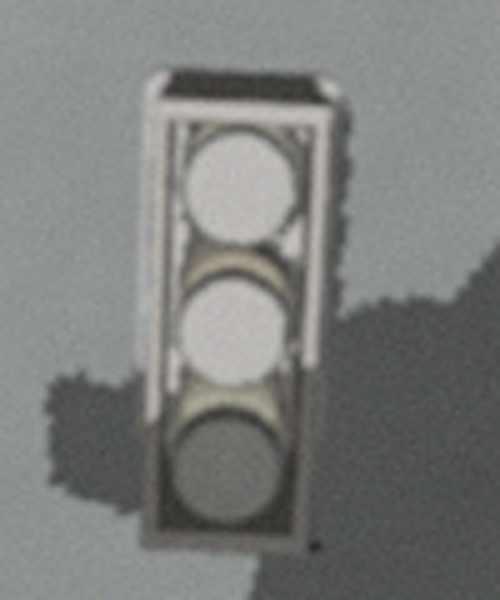

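Run:
```python
from h import *
c=load("wrist")
u=lambda P:np.array(P)/5+[230-.4,120-.4]
q=onz(c,u([(163,100),(333,105),(308,550),(143,547)]),77)[:,:2]
k=onz(c,u([(242,185),(234,330),(227,465)]),78)[:,:2]
print(q.round(1).tolist(),k.round(1).tolist())
print([np.linalg.norm(q[i]-q[(i+1)%4]).round(1) for i in range(4)])
ax=(q[2]+q[3]-q[0]-q[1]); print("mid",q.mean(0),"yaw",np.arctan2(ax[1],ax[0]),"caps mid",k.mean(0),"yaw",np.arctan2(*(k[2]-k[0])[::-1]))
s=bot.state(); print(s["tcp_pos"],s["tool_rot"])
rk=(q.mean(0)*.5+k.mean(0)*.5)
T=tcpT(s); print("tool delta",(T[:3,:3].T@(np.array([*rk,0])-s["tcp_pos"])).round(1))
# refine with top
t=load("top"); print(proj(t,[[*rk,78]]))
```

```text
[[406.4, -212.7], [401.4, -184.7], [479.1, -172.3], [484.5, -201.4]] [[417.5, -197.0], [442.2, -193.3], [466.2, -189.7]]
[np.float64(28.4), np.float64(78.6), np.float64(29.6), np.float64(78.9)]
mid [ 442.84283501 -192.79680163] yaw 0.15126581504279832 caps mid [ 441.92474997 -193.3574505 ] yaw 0.14788148627186656
[ 448.33494858 -187.47785896  250.52796009] [ 3.14130872e+00  7.29344970e-04 -2.93903456e+00]
tool delta [  7.1  -4.4 250.5]
[[363.29656635 226.27094706]]
```

```bash
python3 -m inch '[[0.007,-0.0045,0.03,0,0,0.052,1],[0,0,0.035,0,0,0,1],[0,0,0.035,0,0,0,1],[0,0,0.035,0,0,0,1],[0,0,0.03,0,0,0,1],[0,0,0.0245,0,0,0,1],[0,0,0,0,0,0,1],[0,0,0,0,0,0,1]]'
python3 - <<'E'
from h import *
shot("wrist","w3.png");print(bot.state()["tcp_pos"])
E
```

```text
time_s: 4.85
tcp_pos: [442.9, -194.1, 61.7]
tool_rot: [-3.141, 0.002, -2.993]
wrist_force: [0.1, 0.0, 0.1]
finger_gap: 0.996
[ 443.13956095 -194.1746047    61.95612281]
```

View pics/w3.png

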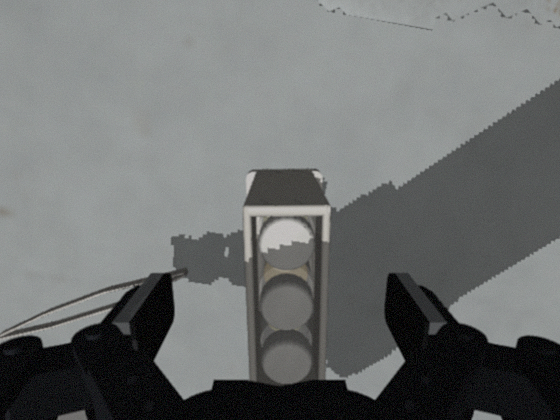

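```bash
python3 -m inch '[[0,0,0,0,0,0,0.6],[0,0,0,0,0,0,0.45],[0,0,0,0,0,0,0.4],[0,0,0,0,0,0,0.3],[0,0,0,0,0,0,0],[0,0,0,0,0,0,0],[0,0,0,0,0,0,0],[0,0,0,0,0,0,0]]'
python3 - <<'E'
from h import *
shot("wrist","w4.png");print(bot.state()["tcp_pos"])
E
```

```text
time_s: 5.9
tcp_pos: [442.1, -193.7, 61.0]
tool_rot: [3.141, 0.0, -2.994]
wrist_force: [-1.5, 1.8, 4.8]
finger_gap: 0.34
[ 442.09494448 -193.68933582   61.02368252]
```

View pics/w4.png

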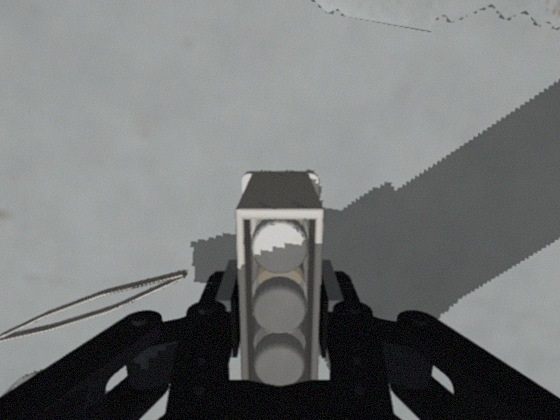

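Run:
```python
from h import *
c=load("wrist");s=bot.state();T=tcpT(s)
p=onz(c,[(237.5,209),(323,209)],77); print(((p-s["tcp_pos"])@T[:3,:3]).round(1))
k=onz(c,[(279,247),(281,304),(278,362)],78); print(((k-s["tcp_pos"])@T[:3,:3]).round(1))
```

```text
[[ 38.4 -16.  -16. ]
 [ 38.4  12.6 -16. ]]
[[ 25.2  -2.2 -17. ]
 [  3.3  -1.5 -17. ]
 [-21.6  -2.6 -17. ]]
```

```bash
python3 -m inch '[[0,0,-0.01,0,0,0,0],[0,0,-0.02,0,0,0,0],[0,0,-0.03,0,0,0,0],[0,0,-0.03,0,0,0,0],[0,0,-0.03,0,0,0,0],[0,0,-0.03,0,0,0,0],[0,0,0,0,0,0,0]]'
```

```text
time_s: 6.82
tcp_pos: [443.3, -195.0, 212.6]
tool_rot: [-3.14, 0.005, -2.995]
wrist_force: [0.4, 0.5, -3.3]
finger_gap: 0.341
```

```bash
python3 -m inch '[[-0.001,0.02,0,0,0,0,0],[-0.003,0.04,0,0,0,0,0],[-0.003,0.045,0,0,0,0,0],[-0.003,0.045,0,0,0,0,0],[-0.003,0.045,0,0,0,0,0],[-0.003,0.04,0,0,0,0,0],[-0.001,0.02,0,0,0,0,0],[0,0,0,0,0,-0.105,0]]'; python3 -m inch '[[0,0,0,0,0,-0.103,0],[0,0,0,0,0,0,0]]'
```

```text
time_s: 7.82
tcp_pos: [420.0, 62.2, 209.1]
tool_rot: [-3.142, -0.003, -2.883]
wrist_force: [0.4, -0.6, -3.1]
finger_gap: 0.345
time_s: 8.07
tcp_pos: [420.4, 60.2, 209.3]
tool_rot: [-3.141, -0.003, -2.788]
wrist_force: [0.3, 0.1, -4.2]
finger_gap: 0.344
```

```bash
python3 -m inch '[[-0.008,0.0195,0,0,0,0,0],[-0.015,0.0385,0,0,0,0,0],[-0.015,0.0385,0,0,0,0,0],[-0.015,0.0385,0,0,0,0,0],[-0.0155,0.0385,0.02,0,0,0,0],[-0.008,0.019,0.03,0,0,0,0],[0,0,0.03,0,0,0,0],[0,0,0,0,0,0,0]]'
python3 - <<'E'
from h import *
shot("wrist","w5.png");shot("top","t5.png");c=shot("scene","s5.png");print(bot.state()["tcp_pos"],bot.state()["tool_rot"])
a=c["color"][180:310,140:300]; cv2.imwrite("pics/c6.png",cv2.resize(a[:,:,::-1],None,fx=4,fy=4,interpolation=cv2.INTER_CUBIC))
E
```

```text
time_s: 9.07
tcp_pos: [423.9, 266.0, 127.9]
tool_rot: [-3.139, -0.007, -2.788]
wrist_force: [-0.2, 0.5, -2.6]
finger_gap: 0.339
[427.01442051 267.67657506 131.66905594] [ 3.14118786e+00  1.60130358e-03 -2.78793129e+00]
```

View pics/w5.png

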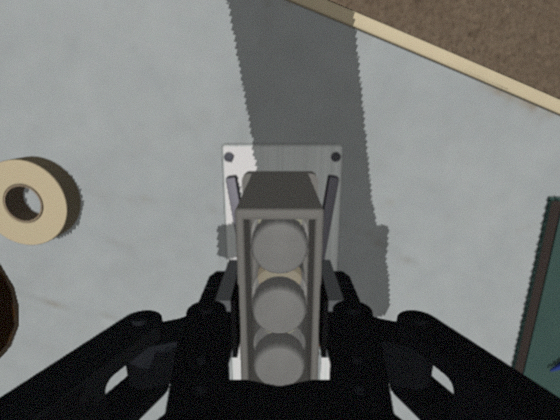

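View pics/c6.png

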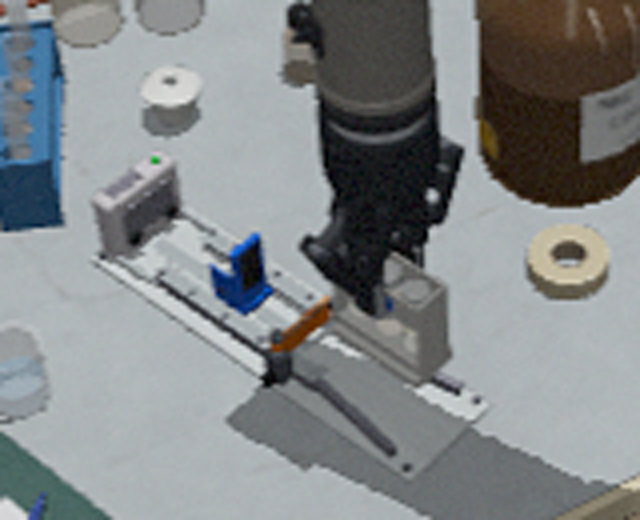

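Run:
```python
from h import *
c=load("wrist");s=bot.state();T=tcpT(s);print(s["tcp_pos"],s["tool_rot"])
c["T"]=T@np.array(c["hand_eye"])
a=c["color"][135:260,210:350]; cv2.imwrite("pics/c7.png",cv2.resize(a[:,:,::-1],None,fx=5,fy=5,interpolation=cv2.INTER_CUBIC))
print(np.array(c["hand_eye"]).round(3))
for uv,z in(([(222,146),(342,146)],6),([(228.5,157),(336,157)],6),([(233,178),(332,178)],19),([(237.5,210),(323,210)],T[2,3]+16)):
    print(((onz(c,uv,z)-s["tcp_pos"])@T[:3,:3]).round(1).tolist())
```

```text
[427.01442051 267.67657506 131.66905594] [ 3.14118786e+00  1.60130358e-03 -2.78793129e+00]
[[  -0.      -0.96    -0.28    70.908]
 [   1.      -0.      -0.      -2.208]
 [   0.      -0.28     0.96  -131.705]
 [   0.       0.       0.       1.   ]]
[[46.0, -42.7, 125.6], [46.0, 42.4, 125.6]]
[[38.2, -38.4, 125.6], [38.2, 38.4, 125.6]]
[[25.5, -34.0, 112.6], [25.4, 34.3, 112.6]]
[[38.6, -16.1, -16.1], [38.5, 12.5, -16.1]]
```

View pics/c7.png

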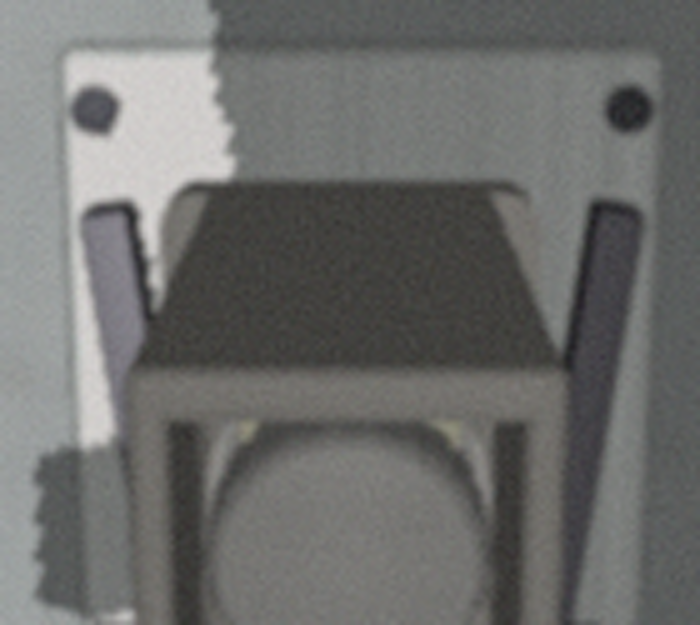

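```bash
python3 -m inch '[[0,0,0,0,0,0,0],[0,0,0,0,0,0,0]]'
python3 - <<'E'
from h import *
c=shot("wrist","w6.png");s=bot.state();print(s["tcp_pos"],s["tool_rot"])
a=c["color"][135:260,210:350]; cv2.imwrite("pics/c8.png",cv2.resize(a[:,:,::-1],None,fx=5,fy=5,interpolation=cv2.INTER_CUBIC))
E
```

```text
time_s: 9.48
tcp_pos: [426.8, 268.0, 131.8]
tool_rot: [3.141, 0.002, -2.787]
wrist_force: [0.5, 0.1, -2.2]
finger_gap: 0.341
[426.56321467 267.92413702 131.57833629] [ 3.14089350e+00  1.45455972e-03 -2.78665021e+00]
```

View pics/c8.png

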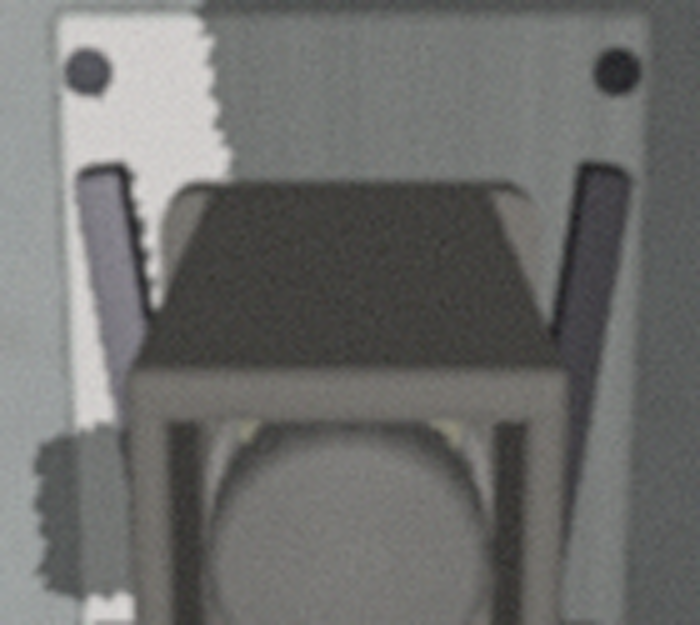

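```bash
python3 - <<'E'
from h import *
c=load("wrist");s=bot.state();T=tcpT(s)
u=lambda P:np.array(P)/5+[210-.4,135-.4]
for P,z in(([(55,12),(650,12)],6),([(100,165),(605,165)],19),([(133,368),(567,368)],T[2,3]+16)):
    print(((onz(c,u(P),z)-s["tcp_pos"])@T[:3,:3]).round(1).tolist())
E
python3 -m inch '[[0.001,0.0003,0.015,0,0,0,0],[0,0,0.015,0,0,0,0],[0,0,0.015,0,0,0,0],[0,0,0.01,0,0,0,0],[0,0,0.005,0,0,0,0],[0,0,0,0,0,0,0],[0,0,0,0,0,0,0]]'
```

```text
[[52.0, -43.4, 125.5], [52.0, 40.4, 125.5]]
[[32.4, -36.1, 112.5], [32.4, 33.0, 112.6]]
[[38.9, -16.6, -16.1], [38.9, 12.5, -16.0]]
time_s: 10.4
tcp_pos: [425.6, 267.9, 71.2]
tool_rot: [3.141, 0.001, -2.786]
wrist_force: [-0.1, -0.3, -3.3]
finger_gap: 0.338
```

```bash
python3 -m inch '[[0,0,0.001,0,0,0,0],[0,0,0.001,0,0,0,0],[0,0,0,0,0,0,0],[0,0,0,0,0,0,0]]';python3 -m inch '[[0,0,0.001,0,0,0,0],[0,0,0.0005,0,0,0,0],[0,0,0,0,0,0,0],[0,0,0,0,0,0,0]]'
```

```text
time_s: 10.9
tcp_pos: [425.2, 267.8, 68.9]
tool_rot: [3.141, 0.0, -2.786]
wrist_force: [0.2, 0.4, -3.2]
finger_gap: 0.338
time_s: 11.4
tcp_pos: [425.2, 267.7, 67.3]
tool_rot: [3.142, 0.0, -2.786]
wrist_force: [-0.2, -0.1, -1.9]
finger_gap: 0.337
```

```bash
python3 -m inch '[[0,0,0.0005,0,0,0,0],[0,0,0,0,0,0,0],[0,0,0,0,0,0,0]]'
python3 - <<'E'
from h import *
c=shot("wrist","w7.png");s=bot.state();print(s["tcp_pos"],s["wrist_force"])
c2=shot("scene","s7.png")
a=c["color"][135:260,210:350]; b=c2["color"][190:300,160:300]
a=cv2.resize(a,(400,357));b=cv2.resize(b,(400,314))
o=np.zeros((357,800,3),np.uint8);o[:,:400]=a;o[:314,400:]=b
cv2.imwrite("pics/c9.png",o[:,:,::-1])
E
```

```text
time_s: 11.78
tcp_pos: [425.3, 267.8, 67.1]
tool_rot: [3.141, 0.0, -2.786]
wrist_force: [-0.8, 0.3, 0.2]
finger_gap: 0.339
[425.2531955  267.80071803  67.03326929] [-0.4001065   0.01898609  0.48415021]
```

View pics/c9.png

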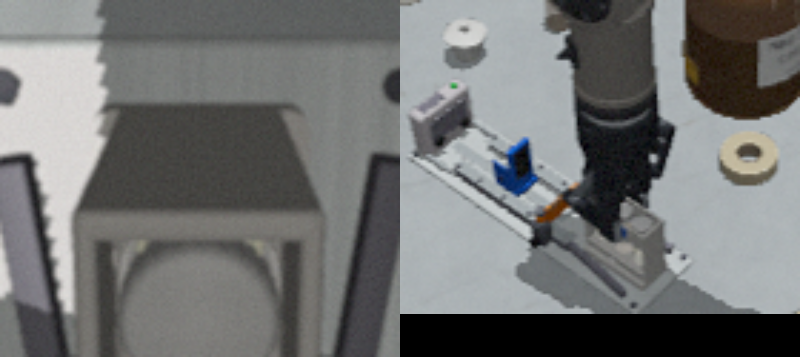

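```bash
python3 -m inch '[[-0.003,0.0001,0,0,0,0,0],[-0.004,0.0001,0,0,0,0,0],[-0.004,0,0,0,0,0,0],[-0.004,0,0,0,0,0,0],[-0.003,0,0,0,0,0,0],[0,0,0,0,0,0,0]]';python3 -m inch '[[-0.003,0,0,0,0,0,0],[-0.003,0,0,0,0,0,0],[-0.003,0,0,0,0,0,0],[-0.003,0,0,0,0,0,0],[0,0,0,0,0,0,0]]'
```

```text
time_s: 12.62
tcp_pos: [442.8, 274.5, 67.0]
tool_rot: [3.141, 0.002, -2.786]
wrist_force: [0.3, 0.3, 2.6]
finger_gap: 0.337
time_s: 13.25
tcp_pos: [453.7, 278.6, 67.0]
tool_rot: [3.141, 0.001, -2.786]
wrist_force: [-0.1, -0.4, 4.1]
finger_gap: 0.343
```

```bash
python3 -m inch '[[-0.003,0,-0.0002,0,0,0,0],[-0.003,0,0,0,0,0,0],[-0.003,0,0,0,0,0,0],[-0.003,0,0,0,0,0,0],[-0.003,0,0,0,0,0,0],[0,0,0,0,0,0,0]]';python3 -m inch '[[-0.003,0,0,0,0,0,0],[-0.003,0,0,0,0,0,0],[-0.003,0,0,0,0,0,0],[-0.003,0,0,0,0,0,0],[-0.003,0,0,0,0,0,0],[0,0,0,0,0,0,0]]'
```

```text
time_s: 14.0
tcp_pos: [466.5, 283.3, 67.0]
tool_rot: [-3.142, -0.002, -2.786]
wrist_force: [-3.0, -2.2, 7.7]
finger_gap: 0.337
time_s: 14.75
tcp_pos: [481.1, 287.8, 67.0]
tool_rot: [-3.141, -0.002, -2.787]
wrist_force: [-3.0, -2.3, 7.4]
finger_gap: 0.342
```

```bash
python3 -m inch '[[-0.003,0.0002,-0.0003,0,0,0,0],[-0.003,0,0,0,0,0,0],[-0.003,0,0,0,0,0,0],[-0.003,0,0,0,0,0,0],[-0.003,0,0,0,0,0,0],[0,0,0,0,0,0,0]]';python3 -m inch '[[-0.003,0,0,0,0,0,0],[-0.003,0,0,0,0,0,0],[-0.003,0,0,0,0,0,0],[-0.003,0,0,0,0,0,0],[-0.003,0,0,0,0,0,0],[0,0,0,0,0,0,0]]'
python3 - <<'E'
from h import *
c=shot("wrist","w8.png");c2=shot("scene","s8.png")
b=c2["color"][190:300,150:290]
cv2.imwrite("pics/c10.png",cv2.resize(b,None,fx=4,fy=4)[:,:,::-1])
E
```

```text
time_s: 15.5
tcp_pos: [495.5, 293.1, 67.0]
tool_rot: [-3.14, -0.001, -2.787]
wrist_force: [-1.1, -2.7, 3.4]
finger_gap: 0.339
time_s: 16.25
tcp_pos: [509.9, 299.7, 67.1]
tool_rot: [3.141, 0.001, -2.786]
wrist_force: [0.4, -1.4, -2.1]
finger_gap: 0.342
```

View pics/c10.png

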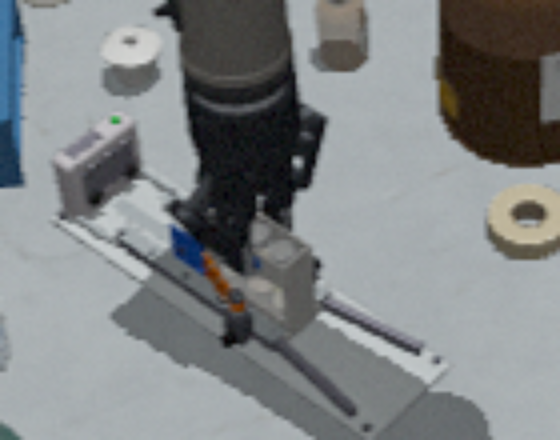

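View pics/w8.png

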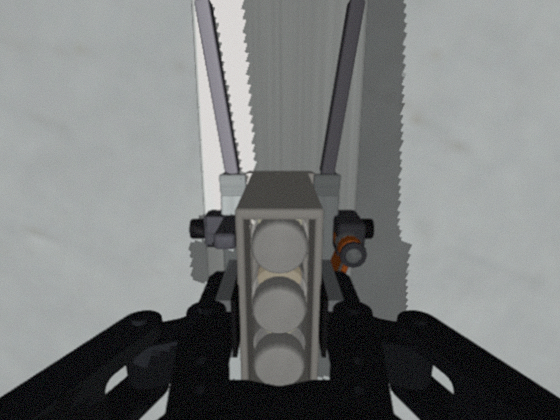

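```bash
python3 -m inch '[[-0.003,-0.0003,0.0002,0,0,0,0],[-0.003,0,0,0,0,0,0],[-0.003,0,0,0,0,0,0],[-0.002,0,0,0,0,0,0],[-0.002,0,0,0,0,0,0],[-0.002,0,0,0,0,0,0],[0,0,0,0,0,0,0]]';python3 -m inch '[[-0.003,0,0,0,0,0,0],[-0.003,0,0,0,0,0,0],[-0.003,0,0,0,0,0,0],[-0.003,0,0,0,0,0,0],[-0.003,0,0,0,0,0,0],[0,0,0,0,0,0,0]]'
```

```text
time_s: 17.23
tcp_pos: [520.2, 303.0, 67.1]
tool_rot: [-3.141, -0.008, -2.786]
wrist_force: [-8.9, -5.3, 8.5]
finger_gap: 0.338
time_s: 17.98
tcp_pos: [534.3, 308.2, 67.1]
tool_rot: [-3.141, -0.008, -2.786]
wrist_force: [-8.8, -4.7, 8.2]
finger_gap: 0.34
```

```bash
python3 -m inch '[[-0.003,0,-0.0001,0,0,0,0],[-0.003,0,0,0,0,0,0],[-0.003,0,0,0,0,0,0],[-0.003,0,0,0,0,0,0],[-0.003,0,0,0,0,0,0],[0,0,0,0,0,0,0]]';python3 -m inch '[[-0.003,0,0,0,0,0,0],[-0.003,0,0,0,0,0,0],[-0.003,0,0,0,0,0,0],[-0.003,0,0,0,0,0,0],[-0.003,0,0,0,0,0,0],[0,0,0,0,0,0,0]]'
```

```text
time_s: 18.73
tcp_pos: [548.1, 313.4, 67.2]
tool_rot: [-3.141, -0.009, -2.786]
wrist_force: [-9.9, -4.8, 8.8]
finger_gap: 0.341
time_s: 19.48
tcp_pos: [562.1, 318.5, 67.2]
tool_rot: [-3.141, -0.009, -2.786]
wrist_force: [-10.8, -5.8, 7.2]
finger_gap: 0.342
```

```bash
python3 -m inch '[[-0.003,0,0,0,0,0,0],[-0.003,0,0,0,0,0,0],[-0.003,0,0,0,0,0,0],[-0.003,0,0,0,0,0,0],[-0.003,0,0,0,0,0,0],[-0.002,0,0,0,0,0,0],[0,0,0,0,0,0,0]]'
python3 - <<'E'
from h import *
c=shot("wrist","w9.png")
E
```

```text
time_s: 20.35
tcp_pos: [577.8, 324.4, 67.2]
tool_rot: [-3.141, -0.01, -2.786]
wrist_force: [-10.3, -5.7, 8.1]
finger_gap: 0.34
```

View pics/w9.png

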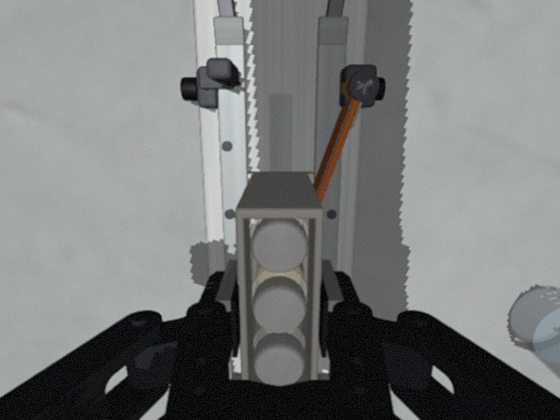

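```bash
python3 -m inch '[[-0.0015,0,0,0,0,0,0],[-0.0015,0,0,0,0,0,0],[-0.0015,0,0,0,0,0,0],[-0.0015,0,0,0,0,0,0],[0,0,0,0,0,0,0]]'
python3 - <<'E'
from h import *
c=shot("wrist","w10.png")
E
```

```text
time_s: 21.02
tcp_pos: [583.2, 326.4, 67.2]
tool_rot: [-3.141, -0.01, -2.786]
wrist_force: [-11.0, -6.0, 9.5]
finger_gap: 0.34
```

View pics/w10.png

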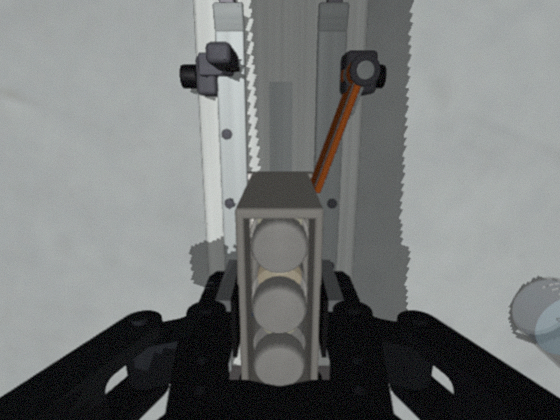

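```bash
python3 -m inch '[[-0.001,0,0,0,0,0,0],[-0.001,0,0,0,0,0,0],[0,0,0,0,0,0,0]]'
python3 - <<'E'
from h import *
c=shot("wrist","w11.png");cv2.imwrite("pics/c11.png",cv2.resize(c["color"][40:230,170:400],None,fx=2,fy=2)[:,:,::-1])
E
```

```text
time_s: 21.45
tcp_pos: [585.0, 327.1, 67.2]
tool_rot: [-3.141, -0.01, -2.786]
wrist_force: [-10.2, -6.1, 9.1]
finger_gap: 0.337
```

View pics/c11.png

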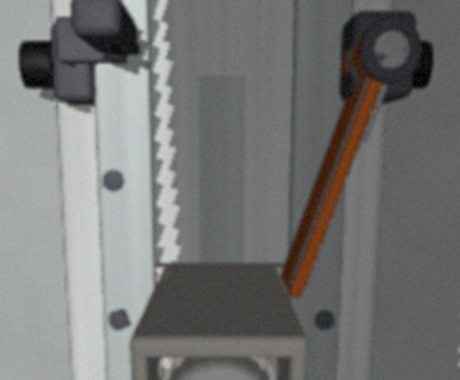

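Leaf tip is right at the rack's rear corner (crop 290,290). Continue in 1 mm steps.

```bash
python3 -m inch '[[-0.001,0,0,0,0,0,0],[-0.001,0,0,0,0,0,0],[0,0,0,0,0,0,0]]'
python3 - <<'E'
from h import *
c=shot("wrist","w12.png");cv2.imwrite("pics/c12.png",cv2.resize(c["color"][40:230,170:400],None,fx=2,fy=2)[:,:,::-1])
E
```

```text
time_s: 21.88
tcp_pos: [586.8, 327.9, 67.2]
tool_rot: [-3.142, -0.01, -2.786]
wrist_force: [-11.6, -6.5, 9.7]
finger_gap: 0.339
```

View pics/c12.png

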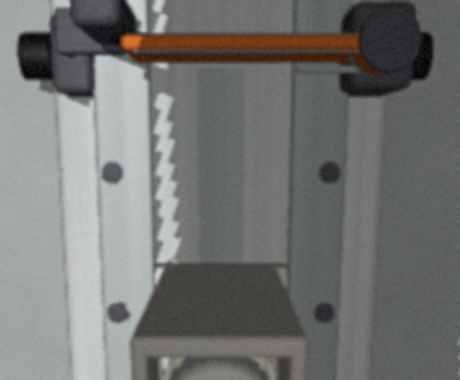

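```bash
python3 -m inch '[[0.001,0,0,0,0,0,0],[0.002,0,0,0,0,0,0],[0.002,0,0,0,0,0,0],[0.002,0,0,0,0,0,0],[0.002,0,0,0,0,0,0],[0.002,0,0,0,0,0,0],[0.002,0,0,0,0,0,0],[0.002,0,0,0,0,0,0]]';python3 -m inch '[[0.002,0,0,0,0,0,0],[0.002,0,0,0,0,0,0],[0.002,0,0,0,0,0,0],[0.002,0,0,0,0,0,0],[0.002,0,0,0,0,0,0],[0.002,0,0,0,0,0,0],[0.002,0,0,0,0,0,0],[0.001,0,0,0,0,0,0]]'; python3 -m inch '[[0.002,0,0,0,0,0,0],[0.002,0,0,0,0,0,0],[0.002,0,0,0,0,0,0],[0.002,0,0,0,0,0,0],[0.002,0,0,0,0,0,0],[0.002,0,0,0,0,0,0],[0.001,0,0,0,0,0,0],[0,0,0,0,0,0,0]]'
python3 - <<'E'
from h import *
c=shot("wrist","w13.png")
d=bot.state()["tcp_pos"]-[425.25,267.8,0];print(d[0]*.9377+d[1]*.3475,-d[0]*.3475+d[1]*.9377)
E
```

```text
time_s: 22.92
tcp_pos: [574.4, 323.3, 67.1]
tool_rot: [-3.141, -0.006, -2.786]
wrist_force: [-8.0, -5.1, 5.1]
finger_gap: 0.337
time_s: 23.92
tcp_pos: [560.4, 318.1, 67.1]
tool_rot: [-3.141, -0.006, -2.786]
wrist_force: [-6.2, -4.1, 4.4]
finger_gap: 0.341
time_s: 24.92
tcp_pos: [548.2, 313.5, 67.1]
tool_rot: [-3.141, -0.006, -2.786]
wrist_force: [-7.0, -3.9, 4.3]
finger_gap: 0.34
131.1967627953324 0.16023672892039542
```

View pics/w13.png

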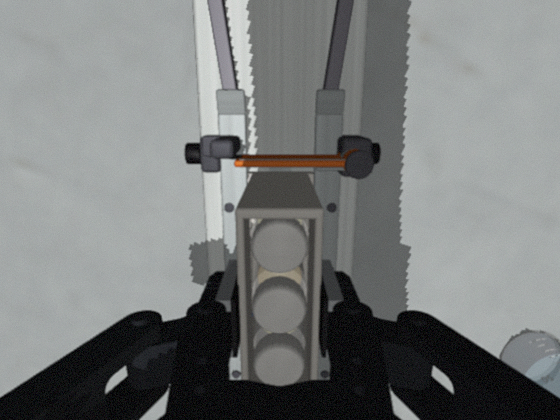

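```bash
python3 -m inch '[[0.001,0,0,0,0,0,0],[0.001,0,0,0,0,0,0],[0.001,0,0,0,0,0,0],[0.001,0,0,0,0,0,0],[0.001,0,0,0,0,0,0],[0.001,0,0,0,0,0,0],[0,0,0,0,0,0,0]]';python3 -m inch '[[0.0005,0,0,0,0,0,0],[0.0005,0,0,0,0,0,0],[0,0,0,0,0,0,0],[0,0,0,0,0,0,0]]'
python3 - <<'E'
from h import *
d=bot.state()["tcp_pos"]-[425.25,267.8,0];print(d[0]*.9377+d[1]*.3475,-d[0]*.3475+d[1]*.9377)
E
```

```text
time_s: 25.85
tcp_pos: [542.7, 311.5, 67.1]
tool_rot: [-3.141, -0.006, -2.786]
wrist_force: [-6.4, -3.4, 4.6]
finger_gap: 0.341
time_s: 26.35
tcp_pos: [541.8, 311.1, 67.1]
tool_rot: [-3.141, -0.006, -2.786]
wrist_force: [-6.8, -4.7, 5.0]
finger_gap: 0.336
124.36231361729838 0.1288094292715627
```

```bash
python3 -m inch '[[0.0005,0,0,0,0,0,0],[0.0005,0,0,0,0,0,0],[0,0,0,0,0,0,0]]';python3 -m inch '[[0.0005,0,0,0,0,0,0],[0,0,0,0,0,0,0]]'
python3 - <<'E'
from h import *
c=shot("wrist","w14.png");cv2.imwrite("pics/c14.png",cv2.resize(c["color"][100:230,170:400],None,fx=3,fy=3)[:,:,::-1])
E
```

```text
time_s: 26.72
tcp_pos: [540.9, 310.8, 67.1]
tool_rot: [-3.141, -0.006, -2.786]
wrist_force: [-6.4, -4.8, 4.1]
finger_gap: 0.34
time_s: 26.98
tcp_pos: [540.6, 310.7, 67.1]
tool_rot: [-3.141, -0.005, -2.786]
wrist_force: [-6.4, -3.1, 4.0]
finger_gap: 0.341
```

View pics/c14.png

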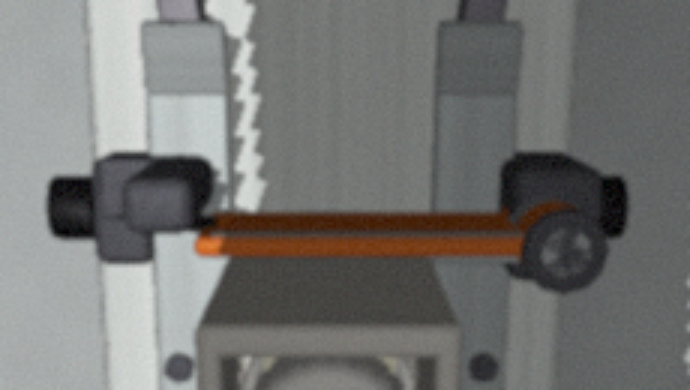

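```bash
python3 -m inch '[[0.0005,0,0,0,0,0,0],[0.0005,0,0,0,0,0,0],[0,0,0,0,0,0,0],[0,0,0,0,0,0,0]]';python3 -m inch '[[0.0005,0,0,0,0,0,0],[0,0,0,0,0,0,0],[0,0,0,0,0,0,0]]'
```

```text
time_s: 27.52
tcp_pos: [540.6, 310.7, 67.1]
tool_rot: [-3.142, -0.003, -2.786]
wrist_force: [-4.2, -3.8, 2.6]
finger_gap: 0.343
time_s: 27.9
tcp_pos: [540.6, 310.7, 67.1]
tool_rot: [-3.142, -0.002, -2.786]
wrist_force: [-4.5, -3.0, 2.9]
finger_gap: 0.342
```

```bash
python3 -m inch '[[0.0005,0,0,0,0,0,0],[0.0005,0,0,0,0,0,0],[0,0,0,0,0,0,0],[0,0,0,0,0,0,0]]';python3 -m inch '[[0.0005,0,0,0,0,0,0],[0.0005,0,0,0,0,0,0],[0,0,0,0,0,0,0],[0,0,0,0,0,0,0]]'
```

```text
time_s: 28.4
tcp_pos: [540.6, 310.6, 67.1]
tool_rot: [3.142, 0.0, -2.786]
wrist_force: [-2.9, -1.8, -1.0]
finger_gap: 0.339
time_s: 28.9
tcp_pos: [540.4, 310.6, 67.2]
tool_rot: [3.141, 0.002, -2.786]
wrist_force: [3.8, -0.2, -7.2]
finger_gap: 0.344
```

```bash
python3 -m inch '[[-0.0006,0,0,0,0,0,0],[0,0,0,0,0,0,0],[0,0,0,0,0,0,0]]'; python3 -m inch '[[0,0,0,0,0,0,0.36],[0,0,0,0,0,0,0.38],[0,0,0,0,0,0,0.42],[0,0,0,0,0,0,0.5],[0,0,0,0,0,0,0.6],[0,0,0,0,0,0,0.7],[0,0,0,0,0,0,0.7],[0,0,0,0,0,0,0.7]]'
python3 - <<'E'
from h import *
c=shot("wrist","w15.png")
E
```

```text
time_s: 29.28
tcp_pos: [540.4, 310.6, 67.3]
tool_rot: [3.141, 0.001, -2.786]
wrist_force: [4.2, 0.3, -7.2]
finger_gap: 0.337
time_s: 30.28
tcp_pos: [540.0, 310.4, 67.2]
tool_rot: [3.142, 0.0, -2.786]
wrist_force: [-0.0, 0.3, 0.2]
finger_gap: 0.702
```

View pics/w15.png

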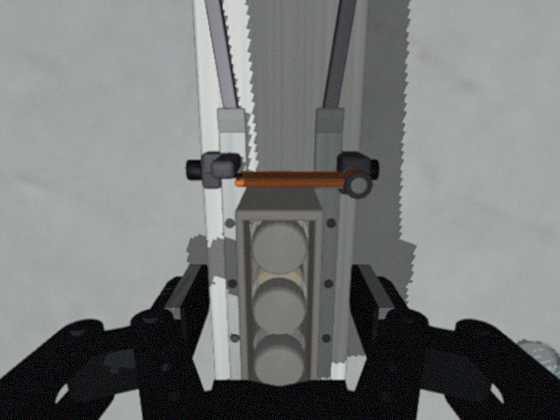

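Released; gate shut, rack behind it, forces zero. Raise straight up and check.

```bash
python3 -m inch '[[0,0,-0.005,0,0,0,0.7],[0,0,-0.01,0,0,0,0.7],[0,0,-0.02,0,0,0,0.7],[0,0,-0.03,0,0,0,0.7],[0,0,-0.035,0,0,0,0.7],[0,0,-0.035,0,0,0,0.7],[0,0,-0.03,0,0,0,0.7],[0,0,0,0,0,0,0.7]]'; python3 -m inch '[[0.03,0,-0.02,0,0,0,0.7],[0.04,0,-0.02,0,0,0,0.7],[0.03,0,-0.02,0,0,0,0.7],[0,0,0,0,0,0,0.7],[0,0,0,0,0,0,0.7],[0,0,0,0,0,0,0.7]]'
python3 - <<'E'
from h import *
c=shot("wrist","w16.png");c2=shot("scene","s16.png")
cv2.imwrite("pics/c16.png",cv2.resize(c2["color"][180:310,120:320],None,fx=4,fy=4,interpolation=cv2.INTER_CUBIC)[:,:,::-1])
E
```

```text
time_s: 31.32
tcp_pos: [542.0, 311.2, 236.8]
tool_rot: [3.14, 0.008, -2.787]
wrist_force: [0.6, -0.7, -0.6]
finger_gap: 0.698
time_s: 32.08
tcp_pos: [446.6, 275.5, 291.3]
tool_rot: [-3.141, -0.001, -2.787]
wrist_force: [0.6, 0.5, -0.2]
finger_gap: 0.701
```

View pics/w16.png

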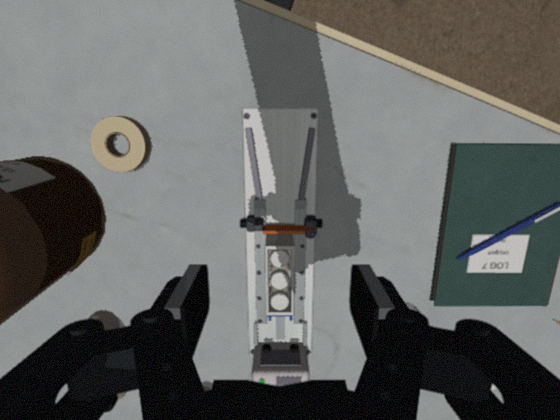

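View pics/c16.png

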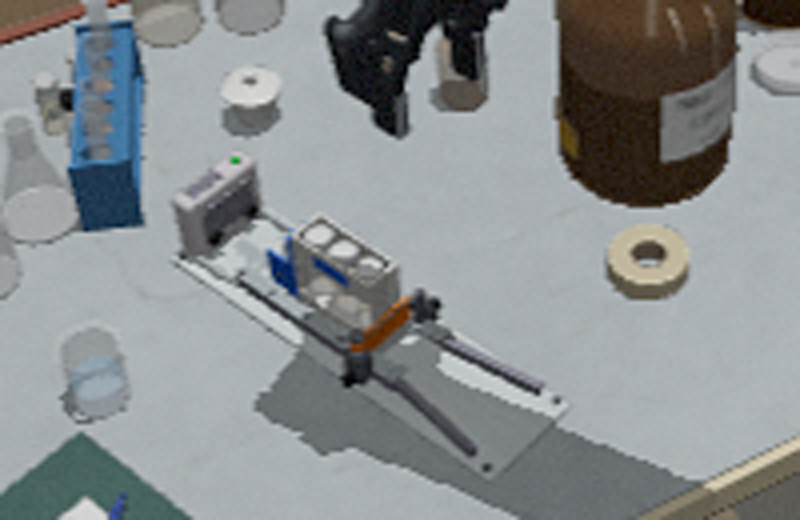

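The rack stands upright in the lane between the follower and the closed orange gate, and the bystanders in view look unmoved. The gripper is clear of everything.

Run:
```python
from cell import bot
print(bot.hand_in())
```

```text
the job is handed in; nothing more can be done
None
```

The rack is loaded in the feeder, standing upright between the blue follower and the closed orange gate, and the job is handed in at about 32 s of robot time.

- **Loading:** I gripped the rack, carried it upright and set it down in the lane mouth. I slid it in through the gate until the gate snapped shut, with the rack's middle at about feeder x = 108 mm. That is roughly 7 mm short of the follower's end stop by my estimate. The push along the lane peaked at about 13 N.
- **Easing back:** I moved it back about 49 mm by hand in small steps until it stopped against the inside of the gate, then opened the fingers and backed away.
- **Last checks:** The wrist and scene pictures show the gate shut and the rack upright against it, with the follower behind. Nothing in view had moved. I did not check the dropping bottle or the spare vial in the final pictures. The wrist force read about zero after release.

Two readings were off:
- **Camera offset:** the wrist camera was about 1.5 mm out sideways. I corrected for it by comparing the rack and the lane in the same picture.
- **Upward pull:** just before release the gripper pulled up at about 7 N, roughly 4 N more than the rack's weight. It dropped to zero when the fingers opened, and the rack stayed in place.

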